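# Snap the plug gauge into its roller clips

### The arm

A 7-joint arm with a two-finger parallel gripper is mounted at the origin on a cart in front of the work surface, level with it; the furniture and walls round the work are solid. World frame = base frame: x ahead of the robot, y to its left, z up, the work surface at z = 0. Lengths are in m, angles in degrees, forces in N, time in s.
With the tool pointing down it reaches from about 0.425 to 0.875 m from the base axis. Payload 4.7 kg.
Tool frame: the origin (TCP) lies between the finger pads; the fingertips stand 17 mm ahead of it and the grasp point (between the pads) lies 2 mm behind it; z points along the fingers, y is the line along which they close (so a half turn about z gives the same grasp; the last joint's range is limited). The gripper opens to 87 mm and grips with 3 to 60 N. Pads are 19 mm wide; open, the fingers measure 117 mm over their backs; the gripper's body (75 mm by 190 mm) begins 51 mm behind the grasp point.
Start: joints at [-72.875, 18.392, -4.016, 83.108, 1.295, 78.541, -3.26], TCP at [0.183, 0.624, 0.24] pointing down, gripper open.
Joint ranges: [-163.93, 163.93], [-17.29, 119.83], [-79.2, 71.16], [3.27, 140.29], [-89.18, 269.18], [5.43, 117.66], [-154.24, 154.24]. Speed limits (degrees/s): [147.25, 147.25, 180, 180, 180, 180, 180].

### API

Orientations are given as [roll, pitch, yaw] about the fixed x, y, z axes, in that order (R = Rz(yaw) Ry(pitch) Rx(roll)).
In Python, from cell import env, cams gives the robot as it stands.
- The arm moves only by the shell command python3 -m pendant 'ROWS' [FORCE]. ROWS is JSON, a list of rows, each an object of numbers: "tx", "ty", "tz": the shift along the tool's x, y, z each as a share of 0.05 m, from -1 to 1; "spin": the turn about the tool's z as a share of 4 degrees, from -1 to 1; "claw": the closure, from 0 (fully open) to 1 (shut). A call has 1 to 10 rows; each row shifts and turns the commanded pose from where the row before left it, along the tool's axes as they then stand; what a row does not reach is not made up. A row lasts 1/8 s, in which the tool goes at most 62.5 mm and 10.7 degrees, less where a joint would pass 70% of its speed; a pose out of reach is approached as far as the arm can. A call with a number of a shift or a turn outside -1 to 1 is refused whole. A call with a gripper value outside its range is refused whole. The fingers move at their own pace and stop on an object; FORCE is the grip in N (left out, the last holds). Time passes only in rows, so rows that do not move let the fingers close. It gives the time, the measured TCP pose, the force, the opening and the grip force at its end, in the units of the state.
- env.get_obs(): the state, without advancing time (a new reading comes with each control period).
- cams.read_camera(name): name is "scene" or "side" or "wrist"; returns the picture (420x560x3 uint8, red, green, blue); there is no depth.
- cams.camera_info(name): a dict with "fx", "fy", "cx", "cy" (pixels), "k1" (the pictures are not rectified: a ray, as slopes to the right and down, at radius r is drawn at 1 + k1 r^2 times it, then the intrinsics apply), "rvec" (rotation vector, rad) and "tvec" (3), from world to camera coordinates, as OpenCV has them. Camera axes: x right, y down, z forward; pixel columns grow to the right and rows downward; lengths in m; the calibration is good to about 2 mm. A picture is of the moment at which its call begins: read the wrist's pose just before it. camera_info takes no time and is no camera call; for the wrist camera it gives the pose at the moment of the call.
- env.sign_off(): hands the job in; it is judged then, once.
The state is a dict: "time_s": time; "qpos": joint angles; "joint_velocities": joint speeds; "effort": joint torques, N m; "tool_pos": TCP position; "tool_rot": TCP orientation; "force": force on the tool from outside, world axes, zero at the start; "wrist_torque": the same for the moment, N m; "grip_width": finger opening in m; "grasp_force": force on a finger pad.
Only numpy, scipy, OpenCV 4.12 (cv2) and the standard library are available. Lean on these libraries where they do the work, as an engineer would, in place of code of your own. Each camera call takes 0.05 s, during which the arm holds its last target. There are 200 camera calls.

### The job

Pick up the plug gauge with the green band from the bench and put it away in the spring clips of the gauge stand: lay it across both clips and push it down until both ends have clicked home past the rollers, then stop pushing and let go. Do not lean hard on it, and leave the red-banded gauge, the setting ring and the micrometer where they lie.

Things in the scene. Friction and masses are not known exactly. Their poses are not given: they have to be found in the camera images.
- green_center (a point): Centre of the green-banded plug gauge: a loose bar 123 mm long along its y, 0.16 kg. Black six-sided handle from y = -32 to +20 mm, 30 mm wide along x, 27 mm thick: grasp it along x. Round steel ends: y = 30 to 62 mm (diameter 27 mm) and y = -62 to -44 mm (26 mm). The point is on the axis, half-way along, 13.5 mm above the bench as it lies.
- green_gauge: The same gauge; origin on its underside below the centre, same axes. Either end may go into either clip.
- gauge_stand: Fixed grey stand, base 90 (x) x 160 (y) x 10 mm, origin at the centre of its underside, z up. Two spring clips stand on it at y = +53 and -53 mm, 12 mm long along y. Both are on one carriage, locked at a height that differs each time and is not given: the axis of a gauge at home is 65 to 75 mm above the stand's underside. There it lies along y, at x = 0, centred on y = 0.
- clip_foot_left (a point): Foot of the clip at the stand's y = +53 mm, on top of the base plate, 10 mm above the bench. A clip is a flat seat between two upright leaves that spring apart, each with a white roller (6 mm diameter, 20 mm clear between the two); above the rollers the leaves flare to a mouth about 40 mm wide. Leaf tops: about 20 mm above the axis of a gauge at home.
- clip_foot_right (a point): Foot of the like clip at the stand's y = -53 mm. Between the clips there is only a crossbar, 12 mm wide, its top about 25 mm below the axis of a gauge at home; so fingers that hold the handle have room on both sides.
- stand_mid (a point): Middle of the base plate's top. A gauge laid on the rollers is about 14 mm above home. Pushed down, it resists up to 8 to 20 N, then gives: an end that has passed its rollers (5 mm above home) is pulled home. It can tip in the fingers, so one end may click before the other. The seats stop it dead; 80 N summed over all contacts of gauge and stand (30 N is roller squeeze) is too hard.
- red_center (a point): Centre of another plug gauge, with a red band, 24 x 123 x 21 mm, lying on the bench: leave it alone.
- red_gauge: The same red-banded gauge; origin on its underside.
- ring: Setting ring, black and white, 65 mm diameter, 23 mm high, flat on the bench, origin at the centre of its underside: leave it alone.
- micro: Micrometer, red frame, 132 x 47 x 18 mm, flat on the bench, origin at the centre of its underside: leave it alone.
Things that resemble listed ones, but are neither listed nor needed, are in the scene too. What is shaped like the green_gauge but brown is not meant. What is shaped like the gauge_stand but yellow is not meant.

How it is judged:
By the outcome, as a careful person would: the job done as asked, in the order asked, and still so for the second after the job is handed in, with the robot touching nothing.
It also fails if it takes over 51 s, if anything falls off the work surface, if the arm or the gripper's body presses on something with over 40 N, if the wrist force passes 120 N, or if a joint passes its speed limit or range.

## Working session

There is one attempt and no reset: what is moved stays moved. The work goes in short steps, Python scripts to look and compute and a shell command to move; the robot and the scene stay as the last step left them, time stands still between calls to the robot, and variables do not carry over. Pictures are saved under pics/ and viewed, at most 12 in all, crops included, and the job is handed in when it is done.

```bash
mkdir -p pics
python3 - <<'E'
from cell import env,cams
import cv2,json
for n in("scene","side"):
    cv2.imwrite(f"pics/{n}0.png",cams.read_camera(n)[:,:,::-1]); print(n,cams.camera_info(n))
print(env.get_obs())
E
```

```text
scene {'fx': 494.5744895217867, 'fy': 494.5744895217867, 'cx': 280.71624630207407, 'cy': 207.56340488166927, 'k1': -0.16853656711131437, 'rvec': array([ 1.98447043, -0.974481  ,  0.50705244]), 'tvec': array([-0.30122157,  0.24377287,  0.87839419])}
side {'fx': 400.15230492324133, 'fy': 400.15230492324133, 'cx': 279.90813362307364, 'cy': 212.1219690168794, 'k1': 0.006158888774526469, 'rvec': array([ 0.18128921, -2.74904232,  1.33152043]), 'tvec': array([0.49042503, 0.07850501, 1.04875332])}
{'time_s': 0.1, 'qpos': array([-72.87545784,  18.43477947,  -4.01492725,  83.16748787,
         1.29536441,  78.54062231,  -3.26244502]), 'joint_velocities': array([ 0.07640905, -0.06692281, -0.06107418, -0.22089835, -0.08993048,
       -0.06423717,  0.03811321]), 'effort': array([-4.64417353e-04, -4.92566729e+01, -4.06073034e-01, -3.13399673e+01,
       -6.41439389e-02,  3.94294644e-02,  6.91258856e-05]), 'tool_pos': array([0.18253952, 0.62336184, 0.23857487]), 'tool_rot': array([-1.79902359e+02,  5.97808671e-03,  1.63682102e+02]), 'force': array([-0.08249204, -0.17241046,  0.26077764]), 'wrist_torque': array([ 0.02232241, -0.05423402,  0.0485748 ]), 'grasp_force': 0.0, 'grip_width': 0.08714374112622235}
```

View pics/scene0.png

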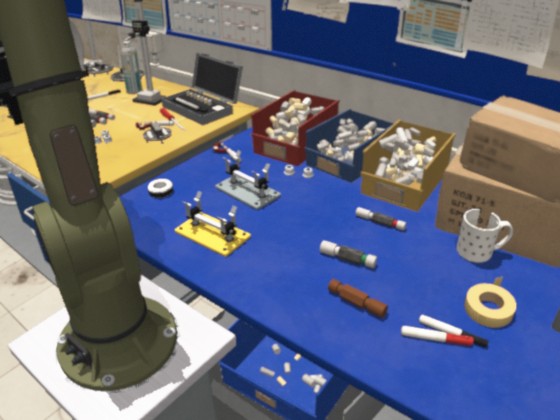

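View pics/side0.png

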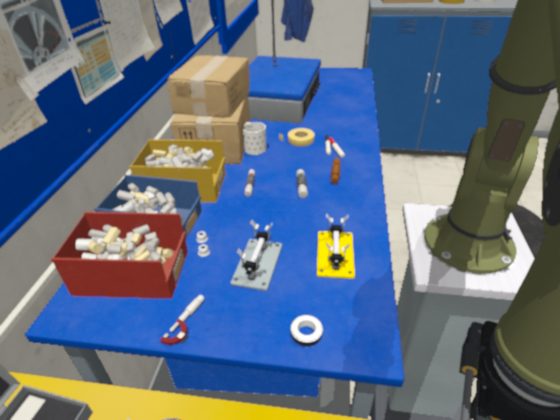

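Scene picture: the bars are at (348,255) with a green band, (380,218) with a red band and (357,298) in brown, so I take the one at (348,255). The stands are grey at (248,187) and yellow at (213,230), so I take the grey one. Next is a close crop of both.

```bash
cat > h.py <<'E'
import numpy as np,cv2
from cell import env,cams
def ray(ci,u,v):
    d=np.array([[(u-ci["cx"])/ci["fx"],(v-ci["cy"])/ci["fy"]]])
    s=cv2.undistortPoints(np.array([[[u,v]]],float),np.array([[ci["fx"],0,ci["cx"]],[0,ci["fy"],ci["cy"]],[0,0,1]]),np.array([ci["k1"],0,0,0,0]))[0,0]
    R=cv2.Rodrigues(ci["rvec"])[0]
    return -R.T@ci["tvec"], R.T@np.array([s[0],s[1],1])
def onz(ci,u,v,z):
    c,d=ray(ci,u,v); return c+d*(z-c[2])/d[2]
def proj(ci,P):
    K=np.array([[ci["fx"],0,ci["cx"]],[0,ci["fy"],ci["cy"]],[0,0,1]])
    return cv2.projectPoints(np.array(P,float).reshape(-1,1,3),ci["rvec"],ci["tvec"],K,np.array([ci["k1"],0,0,0,0]))[0][:,0]
E
python3 - <<'E'
import cv2,numpy as np
a=cv2.imread("pics/scene0.png");b=cv2.imread("pics/side0.png")
c=lambda i,x,y:cv2.resize(i[y:y+75,x:x+100],(400,300),interpolation=cv2.INTER_CUBIC)
cv2.imwrite("pics/crop1.png",np.vstack([np.hstack([c(a,300,220),c(a,200,145)]),np.hstack([c(b,250,150),c(b,210,215)])]))
E
```

```text
(no output)
```

View pics/crop1.png

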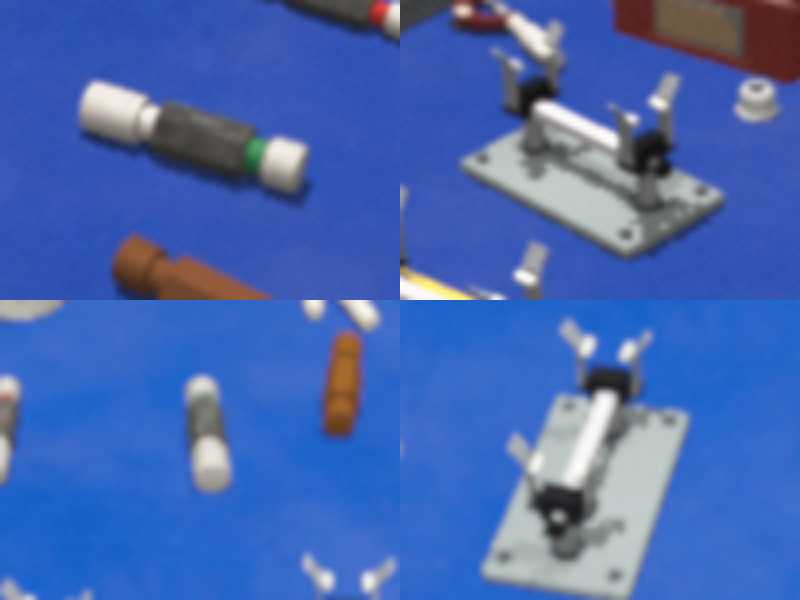

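The crop confirms the choice: the green band is near the right end, and the thick end is on the left at (322,247). The grey stand's plate corners read clearly in both views.

Run:
```python
from h import *
s=cams.camera_info("scene");d=cams.camera_info("side")
r=lambda a:np.round(a,4)
for u,v in[(322,247),(375,262.5)]: print("g scene",r(onz(s,u,v,.0135)))
for u,v in[(302.5,195),(300.5,171)]: print("g side", r(onz(d,u,v,.0135)))
for u,v in[(215.25,185.5),(257.5,208.75),(280.5,194.5)]: print("st scene",r(onz(s,u,v,.01)))
for u,v in[(248.75,238.75),(282.5,242.5),(230.75,283.75),(268,289.25)]: print("st side",r(onz(d,u,v,.01)))
```

```text
g scene [ 0.443  -0.1515  0.0135]
g scene [ 0.4671 -0.2705  0.0135]
g side [ 0.4469 -0.143   0.0135]
g side [ 0.4666 -0.2761  0.0135]
st scene [0.4912 0.2208 0.01  ]
st scene [0.4753 0.0608 0.01  ]
st scene [0.5607 0.0558 0.01  ]
st side [0.5695 0.0657 0.01  ]
st side [0.4785 0.0696 0.01  ]
st side [0.5797 0.2254 0.01  ]
st side [0.49   0.2312 0.01  ]
```

```bash
cat >> h.py <<'E'
def to(P,yaw=None):
    "units (of 50 mm / 4 deg) from the measured pose to P, yaw"
    o=env.get_obs(); y=np.radians(o["tool_rot"][2]); d=np.array(P)-o["tool_pos"]
    from scipy.spatial.transform import Rotation as R
    t=R.from_euler("xyz",o["tool_rot"],degrees=True).inv().apply(d)/.05
    print("pos",np.round(o["tool_pos"],4),"rot",np.round(o["tool_rot"],2),"units t",np.round(t,3),"spin",None if yaw is None else round((o["tool_rot"][2]-yaw)/4,2))
E
python3 -m pendant '[{"tx":-0.8,"ty":-0.76,"tz":-0.1,"spin":0.8},{"tx":-0.8,"ty":-0.76,"tz":-0.1},{"tx":-0.8,"ty":-0.76,"tz":-0.1},{"tx":-0.8,"ty":-0.76,"tz":-0.1},{"tx":-0.8,"ty":-0.76,"tz":-0.1},{"tx":-0.8,"ty":-0.76,"tz":-0.1},{"tx":-0.8,"ty":-0.76,"tz":-0.1},{"tx":-0.8,"ty":-0.76,"tz":-0.1},{"tx":-0.8,"ty":-0.76,"tz":-0.1},{"tx":-0.8,"ty":-0.76,"tz":-0.1}]'
python3 -m pendant '[{"spin":1},{"spin":1},{"spin":1},{"spin":1},{"spin":1},{"spin":1},{"spin":1},{"spin":1},{"spin":1},{"spin":1}]'
python3 -m pendant '[{"spin":1},{"spin":1},{"spin":1},{"spin":1},{"spin":1},{"spin":1},{"spin":1},{"spin":1},{"spin":1},{}]'
python3 - <<'E'
from h import *
to([.456,-.211,.25],101.4)
i=cams.camera_info("wrist");print(i, onz(i,280,210,0), proj(i,[[.527,.143,.01],[.527,.143,.07]]))
cv2.imwrite("pics/w1.png",cams.read_camera("wrist")[:,:,::-1])
E
```

```text
pos [0.1825 0.6234 0.2386] rot [-1.7990e+02  1.0000e-02  1.6368e+02] units t [ -9.937 -14.479  -0.203] spin 15.57
{'fx': 342.27071078271797, 'fy': 342.27071078271797, 'cx': 279.11540639282634, 'cy': 205.5965446361926, 'k1': -0.07631820958050335, 'rvec': array([-2.34655897, -1.75767068, -0.22056378]), 'tvec': array([-0.64811823, -0.02975259,  0.38986039])} [0.21698703 0.61285584 0.        ] [[ 52.84454774 469.9560298 ]
 [ 31.97071018 504.45037058]]invalid input at $[0]: expected keys tx, ty, tz, spin, claw
invalid input at $[0]: expected keys tx, ty, tz, spin, claw
invalid input at $[0]: expected keys tx, ty, tz, spin, claw
```

View pics/w1.png

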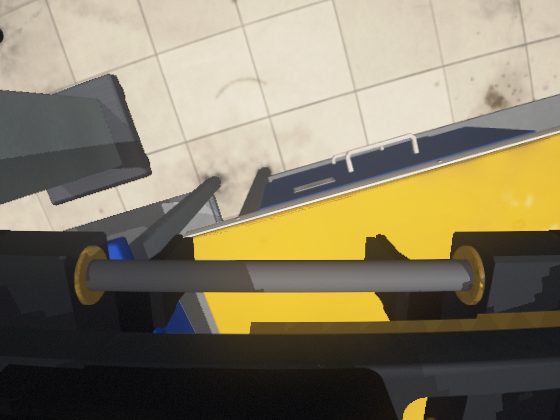

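The wrist picture shows the unmoved arm's view of the floor and the yellow cabinet. The moves were refused because every row needs all five keys.

```bash
python3 -m pendant '[{"tx":-0.8,"ty":-0.7,"tz":-0.1,"spin":0,"claw":0},{"tx":-0.8,"ty":-0.7,"tz":-0.1,"spin":0,"claw":0},{"tx":-0.8,"ty":-0.7,"tz":-0.1,"spin":0,"claw":0},{"tx":-0.8,"ty":-0.7,"tz":-0.1,"spin":0,"claw":0},{"tx":-0.8,"ty":-0.7,"tz":-0.1,"spin":0,"claw":0},{"tx":-0.8,"ty":-0.7,"tz":-0.1,"spin":0,"claw":0},{"tx":-0.8,"ty":-0.5,"tz":-0.1,"spin":0,"claw":0},{"tx":-0.8,"ty":-0.4,"tz":-0.1,"spin":0,"claw":0},{"tx":-0.8,"ty":-0.2,"tz":0,"spin":1,"claw":0},{"tx":0,"ty":0,"tz":0,"spin":1,"claw":0}]'
python3 -m pendant '[{"tx":0,"ty":0,"tz":0,"spin":1,"claw":0},{"tx":0,"ty":0,"tz":0,"spin":1,"claw":0},{"tx":0,"ty":0,"tz":0,"spin":1,"claw":0},{"tx":0,"ty":0,"tz":0,"spin":1,"claw":0},{"tx":0,"ty":0,"tz":0,"spin":1,"claw":0},{"tx":0,"ty":0,"tz":0,"spin":1,"claw":0},{"tx":0,"ty":0,"tz":0,"spin":1,"claw":0},{"tx":0,"ty":0,"tz":0,"spin":1,"claw":0},{"tx":0,"ty":0,"tz":0,"spin":1,"claw":0},{"tx":0,"ty":0,"tz":0,"spin":1,"claw":0}]'
python3 -m pendant '[{"tx":0,"ty":0,"tz":0,"spin":1,"claw":0},{"tx":0,"ty":0,"tz":0,"spin":1,"claw":0},{"tx":0,"ty":0,"tz":0,"spin":1,"claw":0},{"tx":0,"ty":0,"tz":0,"spin":0.5,"claw":0},{"tx":0,"ty":0,"tz":0,"spin":0,"claw":0},{"tx":0,"ty":0,"tz":0,"spin":0,"claw":0}]'
python3 - <<'E'
from h import *
to([.52,.23,.28],101.4)
i=cams.camera_info("wrist");print(proj(i,[[.527,.143,.01],[.527,.143,.07]]))
E
```

```text
time_s: 1.4
tool_pos: [0.4564, 0.265, 0.2794]
tool_rot: [-180.0, 0.1, 155.2]
force: [-1.3, 0.9, 0.3]
grip_width: 0.087
grasp_force: 0.0
time_s: 2.65
tool_pos: [0.4535, 0.2683, 0.2793]
tool_rot: [-180.0, 0.0, 115.6]
force: [0.0, -0.5, 0.2]
grip_width: 0.087
grasp_force: 0.0
time_s: 3.4
tool_pos: [0.4536, 0.2684, 0.2795]
tool_rot: [-180.0, -0.0, 101.7]
force: [0.5, 0.1, -0.6]
grip_width: 0.0869
grasp_force: 0.0
pos [0.4536 0.2684 0.2795] rot [-180.     -0.    101.72] units t [-1.021  1.144 -0.01 ] spin 0.08
[[314.50270973 277.098845  ]
 [319.65930237 300.17301725]]
```

Run:
```python
from h import *
i=cams.camera_info("wrist");c=-cv2.Rodrigues(i["rvec"])[0].T@i["tvec"];print("cam",c)
for p in[(280,10),(280,120),(280,210)]:print(p,onz(i,*p,.0))
p=env.get_obs()["tool_pos"];print(proj(i,[p,p-[0,0,.05]]))
cv2.imwrite("pics/w2.png",cams.read_camera("wrist")[:,:,::-1])
```

```text
cam [0.4390965  0.33320279 0.42528111]
(280, 10) [0.4156972  0.45362263 0.        ]
(280, 120) [0.44095049 0.33196899 0.        ]
(280, 210) [0.46389538 0.22150631 0.        ]
[[281.11284989 266.9250266 ]
 [280.55009077 232.08316273]]
```

View pics/w2.png

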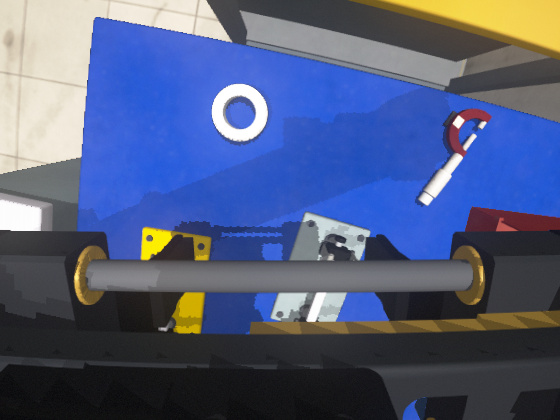

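The wrist picture shows the ring at (240,112), the grey stand at (322,270) and the yellow stand at (175,280). The stands are partly hidden behind the gripper, because the camera looks to tool +x. I'll look again from the stand's -y side.

```bash
python3 -m pendant '[{"tx":-0.9,"ty":0.1,"tz":0,"spin":0,"claw":0},{"tx":-1,"ty":0.1,"tz":0,"spin":0,"claw":0},{"tx":-1,"ty":0,"tz":0,"spin":0,"claw":0},{"tx":-1,"ty":0,"tz":0,"spin":0,"claw":0},{"tx":-0.7,"ty":0,"tz":0,"spin":0,"claw":0},{"tx":0,"ty":0,"tz":0,"spin":0,"claw":0},{"tx":0,"ty":0,"tz":0,"spin":0,"claw":0}]'
python3 - <<'E'
from h import *
i=cams.camera_info("wrist");np.save("i3.npy",i,allow_pickle=True)
m=cams.read_camera("wrist")[:,:,::-1];cv2.imwrite("pics/w3.png",m)
p=proj(i,[[.527,.143,.01]])[0].astype(int);print(p)
x,y=max(p[0]-100,0),max(p[1]-90,0);print(x,y);cv2.imwrite("pics/w3c.png",cv2.resize(m[y:y+150,x:x+200],None,fx=4,fy=4,interpolation=cv2.INTER_CUBIC))
E
```

```text
time_s: 4.32
tool_pos: [0.5099, 0.0461, 0.2795]
tool_rot: [-180.0, -0.0, 101.7]
force: [-0.7, 1.1, 1.1]
grip_width: 0.0873
grasp_force: 0.0
[310  97]
210 7
```

View pics/w3c.png

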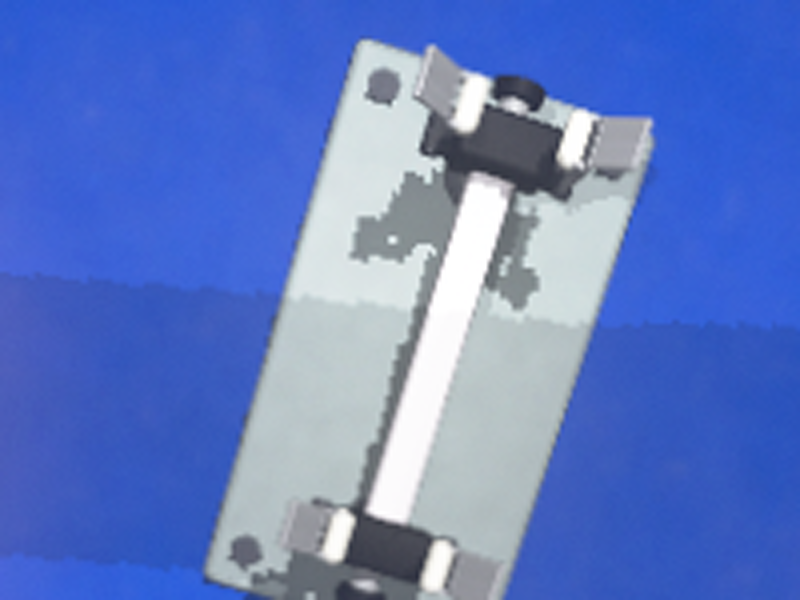

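The crop, at offset (210,7) and scale 4, shows the stand clearly. Plate corners are at (360,40) and (205,580). Roller pairs are at (472,103)/(576,138) on the far clip and (342,535)/(436,564) on the near clip.

```bash
python3 - <<'E'
from h import *
i=np.load("i3.npy",allow_pickle=True).item()
f=lambda u,v,z:onz(i,210+u/4-.4,7+v/4-.4,z)[:2]
a,b,c,d=[np.array(q) for q in((472,103),(576,138),(342,535),(436,564))]
for z in(.065,.07,.075,.08,.085):
    A,B,C,D=[f(*q,z) for q in(a,b,c,d)]
    F=(A+B)/2;N=(C+D)/2;e=F-N
    print(z,"sep",round(np.linalg.norm(e),4),"pairs",np.linalg.norm(A-B).round(4),np.linalg.norm(C-D).round(4),"mid",((F+N)/2).round(4),"yaw",np.degrees(np.arctan2(-e[0],e[1])).round(2))
TL,BL=f(360,40,.01),f(205,580,.01);e=TL-BL;print(TL,BL,np.linalg.norm(e),np.degrees(np.arctan2(-e[0],e[1])))
R1,R2=f(652,150,.01),f(508,595,.01);e=R1-R2;print(np.degrees(np.arctan2(-e[0],e[1])))
e=TL-BL;e/=np.linalg.norm(e);n=np.array([e[1],-e[0]]);print("centre",(TL+BL)/2+n*.045)
to([.50,-.33,.22],101.4)
E
python3 -m pendant '[{"tx":-1,"ty":-0.2,"tz":0.2,"spin":0,"claw":0},{"tx":-1,"ty":-0.2,"tz":0.2,"spin":0,"claw":0},{"tx":-1,"ty":-0.2,"tz":0.2,"spin":0,"claw":0},{"tx":-1,"ty":-0.2,"tz":0.2,"spin":0,"claw":0},{"tx":-1,"ty":-0.2,"tz":0.2,"spin":0,"claw":0},{"tx":-1,"ty":-0.2,"tz":0.2,"spin":0,"claw":0},{"tx":-0.4,"ty":-0.4,"tz":0,"spin":0,"claw":0},{"tx":0,"ty":0,"tz":0,"spin":0,"claw":0},{"tx":0,"ty":0,"tz":0,"spin":0,"claw":0}]'
python3 - <<'E'
from h import *
i=cams.camera_info("wrist");np.save("i4.npy",i,allow_pickle=True)
m=cams.read_camera("wrist")[:,:,::-1];cv2.imwrite("pics/w4.png",m)
p=proj(i,[[.456,-.211,.0135]])[0].astype(int);print(p)
x,y=max(p[0]-100,0),max(p[1]-75,0);print(x,y);cv2.imwrite("pics/w4c.png",cv2.resize(m[y:y+150,x:x+200],None,fx=4,fy=4,interpolation=cv2.INTER_CUBIC))
E
```

```text
0.065 sep 0.11 pairs 0.0271 0.0257 mid [0.5341 0.1467] yaw -5.01
0.07 sep 0.1085 pairs 0.0268 0.0254 mid [0.5336 0.1462] yaw -5.01
0.075 sep 0.1069 pairs 0.0264 0.025 mid [0.533  0.1457] yaw -5.01
0.08 sep 0.1054 pairs 0.026 0.0247 mid [0.5325 0.1452] yaw -5.01
0.085 sep 0.1039 pairs 0.0256 0.0243 mid [0.5319 0.1447] yaw -5.01
[0.4953777  0.22649406] [0.4820944 0.0688545] 0.15819822842770231 -4.8165779438658225
-4.521076619152888
centre [0.53357714 0.1438958 ]
pos [0.5099 0.0467 0.2795] rot [-1.8000e+02 -4.0000e-02  1.0181e+02] units t [-7.334 -1.735  1.185] spin 0.1
time_s: 5.5
tool_pos: [0.4979, -0.2822, 0.2194]
tool_rot: [180.0, -0.1, 101.9]
force: [0.5, 0.7, -0.4]
grip_width: 0.0872
grasp_force: 0.0
[253 106]
153 31
```

View pics/w4c.png

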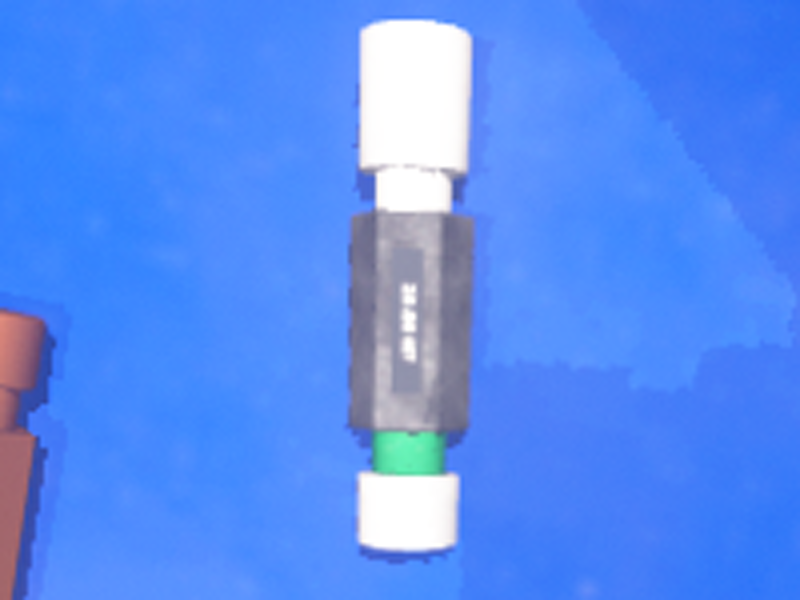

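The crop, at offset (153,31) and scale 4, shows the green-banded gauge with nothing beside it. Its axis runs from (415,22) to (408,550) and its handle spans rows 212 to 430. The brown bar lies well to the left.

```bash
python3 - <<'E'
from h import *
i=np.load("i4.npy",allow_pickle=True).item()
f=lambda u,v,z:onz(i,153+u/4-.4,31+v/4-.4,z)[:2]
for z in(.0135,.022):
    A,B=f(415,22,z),f(408,550,z);e=A-B;l=np.linalg.norm(e);print(z,l,np.degrees(np.arctan2(-e[0],e[1])),"mid",(A+B)/2)
    H,K=f(413,212,z),f(410,430,z);h=(H+K)/2;print("handle len",np.linalg.norm(H-K),"centre from handle",h+e/l*.006, "handle mid",h)
E
python3 -c "
from h import *
to([.456,-.212,.12],102)"
```

```text
0.0135 0.12773478688786982 10.269419536634343 mid [ 0.4576711  -0.20805058]
handle len 0.05301543639544282 centre from handle [ 0.45798269 -0.20877125] handle mid [ 0.45905235 -0.21467513]
0.022 0.12464809882355161 10.269419536634347 mid [ 0.45828389 -0.20827923]
handle len 0.05173432794618314 centre from handle [ 0.4585621  -0.20883982] handle mid [ 0.45963176 -0.2147437 ]
pos [ 0.498  -0.282   0.2195] rot [ 1.7995e+02 -6.0000e-02  1.0190e+02] units t [ 1.541 -0.534  1.991] spin -0.03
```

```bash
python3 -m pendant '[{"tx":0.8,"ty":-0.24,"tz":0.5,"spin":0,"claw":0},{"tx":0.8,"ty":-0.24,"tz":0.5,"spin":0,"claw":0},{"tx":0,"ty":0,"tz":1,"spin":0.35,"claw":0},{"tx":0,"ty":0,"tz":0.8,"spin":0,"claw":0},{"tx":0,"ty":0,"tz":0.4,"spin":0,"claw":0},{"tx":0,"ty":0,"tz":0,"spin":0,"claw":0},{"tx":0,"ty":0,"tz":0,"spin":0,"claw":0}]' 40
python3 -c "
from h import *
to([.458,-.2085,.020],100.5)"
```

```text
time_s: 6.42
tool_pos: [0.4581, -0.2103, 0.0605]
tool_rot: [179.9, 0.0, 100.4]
force: [-0.2, -0.4, -0.1]
grip_width: 0.0867
grasp_force: 0.0
pos [ 0.4581 -0.2103  0.0605] rot [1.7990e+02 2.0000e-02 1.0038e+02] units t [0.037 0.004 0.811] spin -0.03
```

```bash
python3 -m pendant '[{"tx":0.04,"ty":0,"tz":0.4,"spin":0,"claw":0},{"tx":0,"ty":0,"tz":0.4,"spin":0,"claw":0},{"tx":0,"ty":0,"tz":0,"spin":0,"claw":0},{"tx":0,"ty":0,"tz":0,"spin":0,"claw":1},{"tx":0,"ty":0,"tz":0,"spin":0,"claw":1},{"tx":0,"ty":0,"tz":0,"spin":0,"claw":1},{"tx":0,"ty":0,"tz":0,"spin":0,"claw":1},{"tx":0,"ty":0,"tz":0,"spin":0,"claw":1},{"tx":0,"ty":0,"tz":0,"spin":0,"claw":1},{"tx":0,"ty":0,"tz":0,"spin":0,"claw":1}]' 40
python3 -c "
from h import *
to([.458,-.2085,.20],100.5)"
```

```text
time_s: 7.68
tool_pos: [0.4567, -0.2089, 0.0196]
tool_rot: [180.0, 0.0, 100.3]
force: [-0.2, 0.0, 0.8]
grip_width: 0.0282
grasp_force: 40.0
pos [ 0.4567 -0.2089  0.0196] rot [1.7998e+02 1.0000e-02 1.0028e+02] units t [ 0.004  0.029 -3.608] spin -0.05
```

```bash
python3 -m pendant '[{"tx":0,"ty":0,"tz":-0.4,"spin":0,"claw":1},{"tx":0,"ty":0,"tz":-0.8,"spin":0,"claw":1},{"tx":0.84,"ty":0.34,"tz":-0.5,"spin":0,"claw":1},{"tx":0.84,"ty":0.34,"tz":-0.5,"spin":0,"claw":1},{"tx":0.84,"ty":0.34,"tz":-0.4,"spin":0,"claw":1},{"tx":0.84,"ty":0.34,"tz":0,"spin":0,"claw":1},{"tx":0.84,"ty":0.34,"tz":0,"spin":0,"claw":1},{"tx":0.84,"ty":0.34,"tz":0,"spin":0,"claw":1},{"tx":0.84,"ty":0.34,"tz":0,"spin":0,"claw":1},{"tx":0.84,"ty":0.34,"tz":0,"spin":0,"claw":1}]'
python3 -m pendant '[{"tx":0,"ty":0,"tz":0,"spin":1,"claw":1},{"tx":0,"ty":0,"tz":0,"spin":1,"claw":1},{"tx":0,"ty":0,"tz":0,"spin":1,"claw":1},{"tx":0,"ty":0,"tz":0,"spin":0.8,"claw":1},{"tx":0,"ty":0,"tz":0,"spin":0,"claw":1},{"tx":0,"ty":0,"tz":0,"spin":0,"claw":1}]'
python3 - <<'E'
from h import *
to([.5328,.1448,.15],85.1)
m=cams.read_camera("wrist")[:,:,::-1];s=cams.read_camera("side")[:,:,::-1]
c=lambda i,x,y:cv2.resize(i[y:y+150,x:x+100],(400,600),interpolation=cv2.INTER_CUBIC)
cv2.imwrite("pics/c5.png",np.hstack([c(m,230,120),c(s,210,170)]))
E
```

```text
time_s: 8.93
tool_pos: [0.53, 0.1471, 0.1491]
tool_rot: [-180.0, 0.0, 100.3]
force: [0.8, -0.6, -1.9]
grip_width: 0.0287
grasp_force: 40.0
time_s: 9.68
tool_pos: [0.5301, 0.1458, 0.1493]
tool_rot: [-180.0, 0.0, 85.1]
force: [0.1, -0.2, -2.0]
grip_width: 0.0286
grasp_force: 40.0
pos [0.5301 0.1458 0.1493] rot [-1.7997e+02  2.0000e-02  8.5130e+01] units t [-0.015  0.056 -0.015] spin 0.01
```

View pics/c5.png

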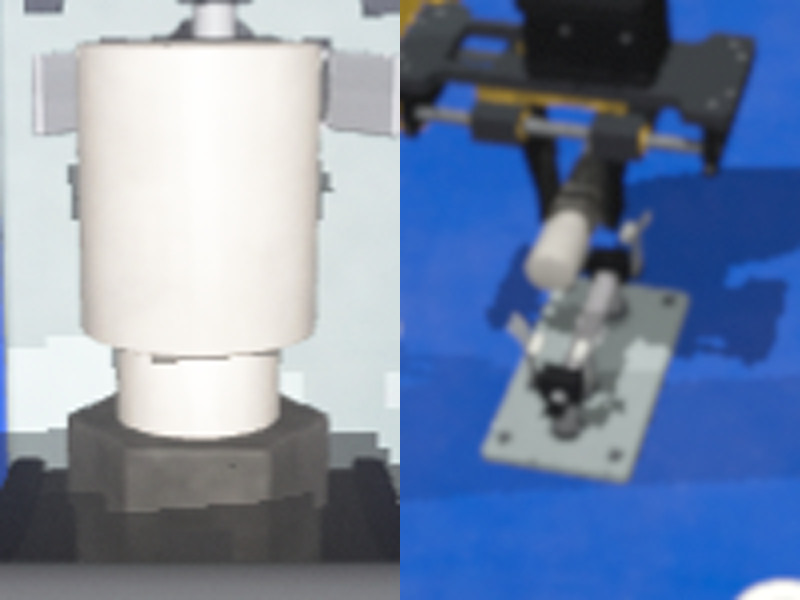

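The left (wrist) crop shows the gauge level in the fingers, with the leaf midpoint about 4 px right of the gauge axis. That agrees with the computed 2.7 mm correction. The side crop shows it held clear above the stand. I correct and lower it.

```bash
python3 -m pendant '[{"tx":-0.015,"ty":0.055,"tz":0.3,"spin":0,"claw":1},{"tx":0,"ty":0,"tz":0.4,"spin":0,"claw":1},{"tx":0,"ty":0,"tz":0.2,"spin":0,"claw":1},{"tx":0,"ty":0,"tz":0,"spin":0,"claw":1},{"tx":0,"ty":0,"tz":0,"spin":0,"claw":1}]'
for k in 1 2; do python3 -c "
from h import *
to([.5328,.1448,.094],85.1)"; done | tail -1
python3 -m pendant '[{"tx":0,"ty":0,"tz":0.05,"spin":0,"claw":1},{"tx":0,"ty":0,"tz":0.05,"spin":0,"claw":1},{"tx":0,"ty":0,"tz":0,"spin":0,"claw":1}]'
```

```text
time_s: 10.4
tool_pos: [0.5335, 0.145, 0.105]
tool_rot: [180.0, -0.0, 85.1]
force: [-0.1, -0.7, -1.3]
grip_width: 0.0282
grasp_force: 40.0
pos [0.5335 0.145  0.105 ] rot [ 1.7995e+02 -2.0000e-02  8.5080e+01] units t [-0.004 -0.013  0.22 ] spin -0.01
time_s: 10.78
tool_pos: [0.5329, 0.1449, 0.0995]
tool_rot: [-180.0, -0.0, 85.1]
force: [0.1, -0.4, -1.8]
grip_width: 0.0285
grasp_force: 40.0
```

```bash
for k in 1 2 3; do python3 -m pendant '[{"tx":0,"ty":0,"tz":0.04,"spin":0,"claw":1},{"tx":0,"ty":0,"tz":0,"spin":0,"claw":1}]' | grep -E "pos|force|rot"; done
```

```text
tool_pos: [0.5328, 0.1449, 0.0974]
tool_rot: [-180.0, 0.0, 85.1]
force: [-0.0, 0.6, -1.7]
grasp_force: 40.0
tool_pos: [0.5329, 0.1449, 0.0954]
tool_rot: [-180.0, 0.0, 85.1]
force: [-0.2, 0.6, -2.0]
grasp_force: 40.0
tool_pos: [0.5328, 0.145, 0.0935]
tool_rot: [-180.0, -0.0, 85.1]
force: [-0.5, -0.4, -0.7]
grasp_force: 40.0
```

```bash
for k in 1 2 3; do python3 -m pendant '[{"tx":0,"ty":0,"tz":0.03,"spin":0,"claw":1},{"tx":0,"ty":0,"tz":0,"spin":0,"claw":1}]' | grep -E "pos|force"; python3 -c "
from h import *
print(env.get_obs()['wrist_torque'])";done
```

```text
tool_pos: [0.5329, 0.1451, 0.0929]
force: [-3.0, -0.5, 5.3]
grasp_force: 40.0
[-0.06569963  0.79113761 -0.00883934]
tool_pos: [0.5333, 0.1455, 0.0922]
force: [-3.5, -0.4, 9.2]
grasp_force: 40.0
[-0.04556636  0.95627847  0.01030405]
tool_pos: [0.5338, 0.1458, 0.0913]
force: [-3.7, -0.1, 11.4]
grasp_force: 40.0
[-0.05432938  1.02955998  0.05957518]
```

```bash
for k in 1 2 3; do python3 -m pendant '[{"tx":-0.005,"ty":-0.012,"tz":0.03,"spin":0,"claw":1},{"tx":0,"ty":0,"tz":0,"spin":0,"claw":1}]' | grep -E "pos|force"; python3 -c "
from h import *
print(env.get_obs()['wrist_torque'])";done
```

```text
tool_pos: [0.5336, 0.1458, 0.0901]
force: [-4.2, -0.3, 12.8]
grasp_force: 40.0
[0.01105117 0.87324894 0.02751682]
tool_pos: [0.5334, 0.1457, 0.0885]
force: [-2.1, 0.4, 10.6]
grasp_force: 40.0
[ 0.23804395  0.59201509 -0.03613144]
tool_pos: [0.5329, 0.1454, 0.0864]
force: [-0.3, 0.7, 4.4]
grasp_force: 40.0
[0.22418053 0.1098718  0.02500682]
```

```bash
for k in 1 2 3; do python3 -m pendant '[{"tx":0,"ty":0,"tz":0.03,"spin":0,"claw":1},{"tx":0,"ty":0,"tz":0,"spin":0,"claw":1}]' | grep -E "pos|force|rot"; python3 -c "
from h import *
print(env.get_obs()['wrist_torque'])";done
```

```text
tool_pos: [0.5326, 0.1451, 0.0842]
tool_rot: [179.8, -0.1, 85.1]
force: [1.2, 1.1, 5.7]
grasp_force: 40.0
[ 0.40000604 -0.23533317 -0.00130165]
tool_pos: [0.5326, 0.1454, 0.0828]
tool_rot: [179.8, -0.1, 85.1]
force: [0.8, 1.0, 5.4]
grasp_force: 40.0
[ 0.47037569 -0.18519988  0.01212108]
tool_pos: [0.5324, 0.1456, 0.0807]
tool_rot: [179.8, -0.1, 85.1]
force: [3.3, 3.2, 2.3]
grasp_force: 40.0
[ 0.70193452 -0.65388038  0.0911067 ]
```

```bash
for k in 1 2 ; do python3 -m pendant '[{"tx":0,"ty":0,"tz":0.03,"spin":0,"claw":1},{"tx":0,"ty":0,"tz":0,"spin":0,"claw":1}]' | grep -E "pos|force|rot"; python3 -c "
from h import *
print(env.get_obs()['wrist_torque'])";done
python3 - <<'E'
from h import *
m=cams.read_camera("scene")[:,:,::-1];s=cams.read_camera("side")[:,:,::-1]
c=lambda i,x,y:cv2.resize(i[y:y+90,x:x+60],(400,600),interpolation=cv2.INTER_CUBIC)
cv2.imwrite("pics/c6.png",np.hstack([c(m,220,130),c(s,225,205)]))
E
```

```text
tool_pos: [0.532, 0.145, 0.0786]
tool_rot: [179.9, -0.0, 85.1]
force: [4.0, 3.7, 1.4]
grasp_force: 40.0
[ 0.63998778 -0.85260057 -0.03596248]
tool_pos: [0.532, 0.145, 0.0784]
tool_rot: [179.9, -0.1, 85.1]
force: [0.5, 2.8, 9.9]
grasp_force: 40.0
[ 0.38029477  0.00083693 -0.02417542]
```

View pics/c6.png

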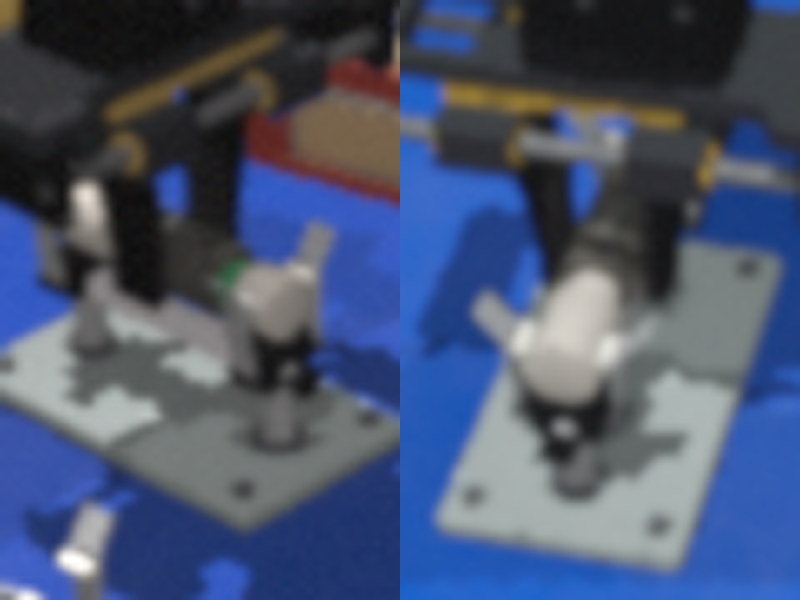

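The left (scene) crop shows the green-band end down between its leaves. In the right (side) crop the thick end's face is centred at about (557,362), between its rollers. I check its height against the projection.

Run:
```python
from h import *
from scipy.spatial.transform import Rotation as R
d=cams.camera_info("side");s=cams.camera_info("scene");c=np.array([.5325,.1448,0]);y=np.radians(85.1);e=np.array([np.cos(y),np.sin(y),0])
for z in(.065,.0725,.080):
    p=proj(d,[c+e*.0615+[0,0,z]])[0];q=proj(s,[c-e*.0615+[0,0,z]])[0]
    print(z,"side crop",400+(p-[225,205])/.15,"scene crop",(q-[220,130])/.15)
# stand reference: base corner in side crop
for a,b in((.045,.08),(-.045,.08)):
    n=np.array([e[1],-e[0],0]);print("corner",400+(proj(d,[c+n*a+e*b+[0,0,.01]])[0]-[225,205])/.15, "scene",(proj(s,[c+n*a-e*b+[0,0,.01]])[0]-[220,130])/.15)
```

```text
0.065 side crop [555.11549175 785.76357853] scene crop [288.15825631 319.8359328 ]
0.0725 side crop [553.56383958 770.23427463] scene crop [287.60730612 302.45612102]
0.08 side crop [551.99623969 754.5464096 ] scene crop [287.05381    284.96274797]
corner [429.18836915 913.74358925] scene [407.73936001 414.49442691]
corner [675.24467072 954.21232836] scene [242.68254692 510.8568746 ]
```

```bash
python3 -m pendant '[{"tx":0,"ty":0,"tz":0.03,"spin":0,"claw":1},{"tx":0,"ty":0,"tz":0,"spin":0,"claw":1}]' | grep -E "time|pos|force|rot"
python3 - <<'E'
from h import *
o=env.get_obs();print(o["wrist_torque"],o["tool_pos"])
m=cams.read_camera("wrist")[:,:,::-1]
cv2.imwrite("pics/c7.png",cv2.resize(m[90:240,180:380],(800,600),interpolation=cv2.INTER_CUBIC))
E
```

```text
time_s: 14.62
tool_pos: [0.5321, 0.145, 0.0783]
tool_rot: [179.9, -0.1, 85.1]
force: [-2.7, 1.8, 19.9]
grasp_force: 40.0
[0.21230637 0.79593547 0.0399207 ] [0.53212737 0.1450055  0.07828579]
```

View pics/c7.png

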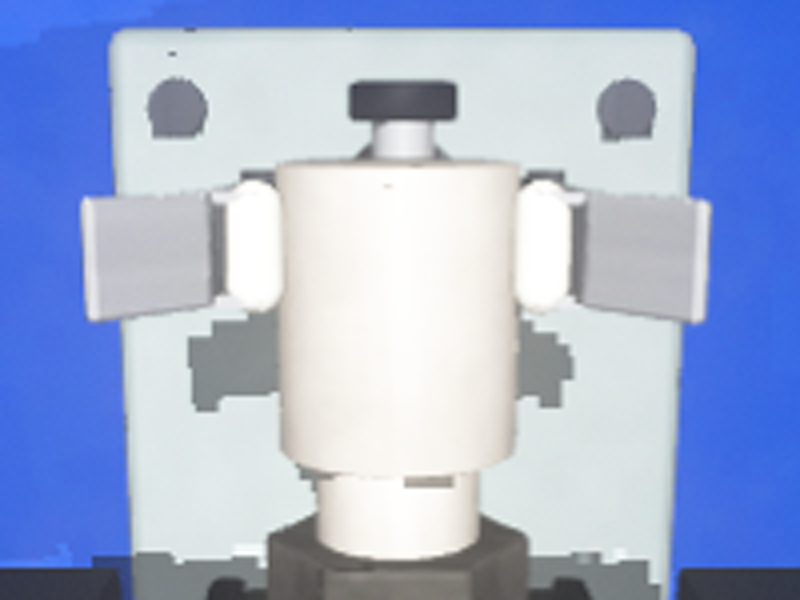

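The wrist crop shows both rollers, at (256,245) and (543,245), lying over the thick end's shoulders. That end is home, and the gauge is as level as it was in the hand. The stop is now hard: +10 N moved it only 0.1 mm. I ease off, let go and rise.

```bash
python3 -m pendant '[{"tx":0,"ty":0,"tz":-0.03,"spin":0,"claw":1},{"tx":0,"ty":0,"tz":-0.03,"spin":0,"claw":1},{"tx":0,"ty":0,"tz":0,"spin":0,"claw":1}]' 
python3 -m pendant '[{"tx":0,"ty":0,"tz":0,"spin":0,"claw":0.3},{"tx":0,"ty":0,"tz":0,"spin":0,"claw":0.3},{"tx":0,"ty":0,"tz":0,"spin":0,"claw":0.3},{"tx":0,"ty":0,"tz":0,"spin":0,"claw":0.3},{"tx":0,"ty":0,"tz":0,"spin":0,"claw":0.3}]'
```

```text
time_s: 15.05
tool_pos: [0.5319, 0.145, 0.0786]
tool_rot: [179.9, -0.1, 85.1]
force: [4.8, 3.5, 1.7]
grip_width: 0.0284
grasp_force: 40.0
time_s: 15.68
tool_pos: [0.5309, 0.1441, 0.0784]
tool_rot: [-180.0, 0.0, 85.1]
force: [-0.8, 0.1, -0.0]
grip_width: 0.0598
grasp_force: 0.0
```

Now rise and step back along -y for a last look.

```bash
python3 -m pendant '[{"tx":0,"ty":0,"tz":-0.3,"spin":0,"claw":0.3},{"tx":0,"ty":0,"tz":-0.7,"spin":0,"claw":0.3},{"tx":0,"ty":0,"tz":-1,"spin":0,"claw":0.3},{"tx":-0.5,"ty":0,"tz":-1,"spin":0,"claw":0.3},{"tx":-1,"ty":0,"tz":-0.8,"spin":0,"claw":0.3},{"tx":-0.8,"ty":0,"tz":0,"spin":0,"claw":0.3},{"tx":0,"ty":0,"tz":0,"spin":0,"claw":0.3},{"tx":0,"ty":0,"tz":0,"spin":0,"claw":0.3}]'
python3 - <<'E'
from h import *
i=cams.camera_info("wrist");m=cams.read_camera("wrist")[:,:,::-1]
s=cams.read_camera("side")[:,:,::-1]
p=proj(i,[[.5325,.145,.07]])[0].astype(int);x,y=max(p[0]-50,0),max(p[1]-75,0);print(x,y)
cv2.imwrite("pics/c8.png",np.hstack([cv2.resize(m[y:y+150,x:x+100],(400,600),interpolation=cv2.INTER_CUBIC),cv2.resize(s[205:295,225:285],(400,600),interpolation=cv2.INTER_CUBIC)]))
E
```

```text
time_s: 16.68
tool_pos: [0.5213, 0.0317, 0.2681]
tool_rot: [180.0, -0.1, 85.1]
force: [0.5, 0.8, 0.2]
grip_width: 0.0612
grasp_force: 0.0
231 0
```

View pics/c8.png

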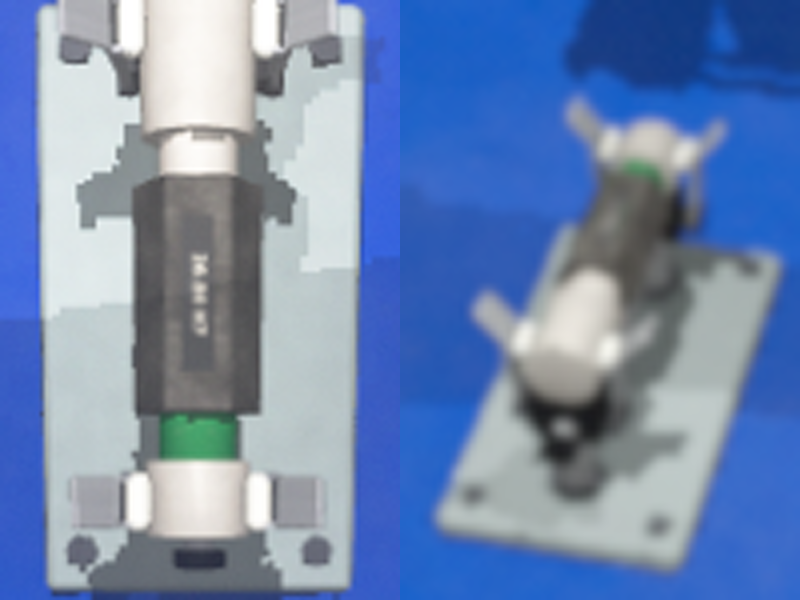

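Both ends sit between and below their rollers: the green-band end at (198,500) and the thick end at (198,40). The gripper is well clear, so I hand in.

```bash
python3 -c "
from cell import env
print(env.sign_off())"
```

```text
the job is handed in; nothing more can be done
None
```

The green-banded gauge is in both spring clips of the grey stand. The last pictures show each end down past its rollers. I let go and backed the gripper clear, then handed the job in at about 17 s. The highest push I read was about 20 N, and no move went near the red gauge, ring or micrometer.

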